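# Wedge the display turntable and nest the sorting cups on it

## Robot

A 7-joint arm with a two-finger parallel gripper is mounted at the origin on the work surface. World frame = base frame: x ahead of the robot, y to its left, z up, the work surface at z = 0. Lengths are in mm, angles in rad, forces in N, time in s.
With the tool pointing down it reaches from about 400 to 900 mm from the base axis. Payload 5.6 kg.
Tool frame: the origin (TCP) lies midway between the tips of the shut fingers; the grasp point (between the pads) lies 19 mm behind it; z points along the fingers, y is the line along which they close (so a half turn about z gives the same grasp; the last joint's range is limited). The gripper opens to 92 mm and grips with 3 to 60 N. Pads are 20 mm wide; open, the fingers measure 128 mm over their backs; the gripper's body (75 mm by 189 mm) begins 69 mm behind the grasp point.
Start: joints at [-1.248, 0.468, -0.012, 1.603, 0.006, 1.071, -0.056], TCP at [232.544, 606.986, 214.592] pointing down, gripper open.
Joint ranges: [-2.53, 2.53], [-0.31, 2.02], [-1.57, 1.55], [0.28, 2.44], [-1.29, 4.43], [0.15, 1.84], [-2.92, 2.92]. Speed limits (rad/s): [2.57, 2.57, 3.14, 3.14, 3.14, 3.14, 3.14].

## Interface

Orientations are given as a rotation vector (axis times angle).
In Python, from cell import robot, grip, kin, viewer gives the robot as it stands. Calls block until the motion is done:
- robot.movep(position, orientation): joint-space move of the TCP to a pose.
- robot.servo_line(position, feed=150, rotation=None): straight line of the TCP; rotation=None keeps the orientation; feed is the mean speed in mm/s.
- robot.goto_joints(angles): joint-space move.
- grip(opening, newtons=None): opening from 0.0 (shut) to 1.0 (fully open); newtons is the grip in N (None keeps the last); returns when the fingers have stopped.
- robot.hold(seconds).
- kin.ik(position, orientation): joint angles nearest the present ones, or None.
- robot.observe(): the state.
- viewer.read_camera(name): name is "scene" or "top" or "wrist"; returns the picture (384x512x3 uint8, red, green, blue); there is no depth.
- viewer.camera_info(name): a dict with "camera_matrix" (3x3 intrinsics, pixels), "R" (3x3) and "t" (3): a world point X has camera coordinates R X + t. Camera axes: x right, y down, z forward; pixel columns grow to the right and rows downward; lengths in mm; the calibration is good to about 2 mm. A picture is of the moment at which its call begins: read the wrist's pose just before it. camera_info takes no time and is no camera call; for the wrist camera it gives the pose at the moment of the call.
A pose or a line that the arm cannot do raises robot.IKError and nothing moves.
- robot.job_done(): hands the job in; it is judged then, once.
Trained networks look in the newest picture that a camera, given by its name, has taken for a name from the list of things; names that differ only in an ending like _2 or _b are one class to them, and where a whole thing is asked for, a point or a joint stands for the part that bears it (a point fixed in the world has none). Each returns a list of dicts, best first, with "confidence" (0 to 1); they miss things now and then, are a little off and sometimes report something else, mostly with a low value. They report only what shows in the picture. A call takes as long as a camera call. They do not tell look-alikes from the thing itself.
- viewer.silhouettes(name, camera): "mask" (384x512 bool, what is visible of it).
- viewer.pinpoint(name, camera): "at" ([x, y, z] in mm, in the coordinates of the camera as it stood for that picture, good to about 4 mm: a listed point, or the origin of a listed thing).
The state is a dict: "t": time; "joints": joint angles; "joint_velocities": joint speeds; "joint_torque": joint torques, N m; "tcp_pos": TCP position; "tcp_rot": TCP orientation; "contact_force": force on the tool from outside, world axes, zero at the start; "wrist_torque": the same for the moment, N m; "grip_width": opening from 0.0 (shut) to 1.0 (fully open); "grip_force": force on a finger pad.
Only numpy, scipy, OpenCV 4.12 (cv2) and the standard library are available. Lean on these libraries where they do the work, as an engineer would, in place of code of your own. Each camera call takes 0.05 s, during which the arm holds its last target. There are 200 camera calls.

## Task

Close down the frame selection end of the bench: first lock the turntable by standing the wooden wedge upright in the slot beside the disc, straight face towards the disc, letting go of it there, and then tapping it down from above until its shoulders sit on the two slot cheeks. Then gather all the white sorting cups, nested upright one inside the other as a single stack standing in the small ring at the middle of the disc. Leave the frames, tools and other things where they are.

Things in the scene. Friction and masses are not known exactly. Their poses are not given: they have to be found in the camera images.
- turntable: the turntable's fixed foot; its place and turn differ each time. Origin on the table under the disc's axis, z up. It carries a stiffly turning frosted disc of radius 140 mm, rim upright from z = 20 to 60 mm. The wedge slot is outside the rim at this frame's -y side. Two folded frames up to 48 mm high stand on the disc 100 mm from its axis at +x and +y; a flat clip-on lies at -x.
- slot (a point): where the wedge's origin lies when the wedge is home (its axes along those of turntable): 148 mm from the disc's axis at -y, 70 mm above the table. It is midway between two aluminium cheeks (each 16 mm wide, 38 mm apart along x, tops 70 mm above the table, reaching from 3 to 53 mm outside the rim); beyond them a housing wall 70 mm wide, 60 mm high.
- rim (a point): top edge of the disc's rim where the wedge's straight face rubs, at the foot's (0, -140, 60 mm)
- jaw (a joint): travel of the sprung jaw away from the disc, m: 0 with the slot empty, about 0.004 with the wedge home. The spring presses with about 3 N at 0 and 7 N at 0.004. The jaw forms the slot's outer side, its face sloped like the wedge's taper.
- seat (a point): centre of the disc's top face (60 mm above the table), middle of the aluminium ring (64 mm outer, 53 mm inner diameter, 30 mm high) in which the lowest cup stands, its underside on the disc's top; the ring centres its taper to about 1 mm
- wedge: loose wooden wedge, about 90 g, upright, tip down. Head 60 (x) by 24 (y) by 30 mm (z) centred over the origin, which is the middle of the head's underside (the shoulders). Blade below: 33 mm wide (x), 60 mm long; straight face at y = +8 mm, tapered face from y = -10 mm at the shoulders to +2 mm at the tip. Starts in its parking block, +y within 30 degrees of the robot's left.
- wedge_flat (a point): point on the wedge's straight face at the shoulders' level, 8 mm from the wedge's origin along +y. The face is bevelled back by 2.5 mm over its last 10 mm at the tip, and the empty slot is about 13 mm wide at the jaw's top, 65 mm above the table, so the tip enters easily 1 to 4 mm outward of the final line
- wedge_top (a point): middle of the head's top, 30 mm above the wedge's origin: tap here. Lowered into the slot the wedge goes tight about 20 mm above home and stands there by itself; from there it takes taps or pushes of roughly 8 to 20 N straight down, and it stays where it is driven to.
- wedge_block: fixed wooden parking block 90 (x) by 60 (y) by 70 mm high with a hole 45 by 27 mm through its middle; origin at the middle of its underside. At the start the wedge's blade hangs in the hole, its shoulders on the block's top, its head along the block's x
- cup0: white stacking cup, about 90 g, all alike: 64 mm high, 64 mm across and upright from 37 mm up to the rim, tapering below to a foot 36 mm across; wall 3 mm, inner floor 28 mm above the underside. Origin: middle of the underside, z up. A cup set in another stands on its floor, 28 mm higher, 2.5 mm play all round. Cups start upright on the table; some may be absent.
- cup1: another such cup, as cup0
- cup2: another such cup, as cup0
- cup3: another such cup, as cup0
- cream_frame: bystander: folded cream oval frame on the disc, 136 x 30 x 48 mm
- black_frame: bystander: folded black metal frame on the disc, 136 x 30 x 41 mm
- clip_on: bystander: tortoiseshell clip-on lying on the disc, 128 x 44 x 6 mm
- lens_gauge: bystander: chrome lens gauge, dial 58 mm wide, 20 mm high, lying on the table
- screwdriver: bystander: screwdriver with blue handle, 150 mm long, lying on the table
- tin: bystander: flat metal tin 48 mm wide, 26 mm high
Things that resemble listed ones, but are neither listed nor needed, are in the scene too. What is shaped like the cup2 but pink is not meant.

How it is judged:
By the outcome, as a careful person would: the job done as asked, in the order asked, and still so for the second after the job is handed in, with the robot touching nothing.
Of cup0, cup1, cup2, cup3 only 3 to 4 are there at a start; the rules pass over those that are not, and their reading is None.
At some moment in a run one of cup0, cup1, cup2, cup3 may be knocked a few centimetres aside while the robot is not near it.
It also fails if it takes over 210 s, if anything falls off the work surface, if the arm or the gripper's body presses on something with over 40 N, if the wrist force passes 120 N, or if a joint passes its speed limit or range.

## Working session

There is one attempt and no reset: what is moved stays moved. The work goes in short steps, each a Python script; the robot and the scene stay as the last script left them, time stands still between calls to the robot, and variables do not carry over. Pictures are saved under pics/ and viewed, at most 14 in all, crops included, and the job is handed in when it is done.

```bash
ls; mkdir -p pics; cat > h.py <<'E'
import numpy as np, cv2
from cell import robot, grip, kin, viewer
from scipy.spatial.transform import Rotation as Rn
def shot(cam,fn=None):
    info=viewer.camera_info(cam); im=viewer.read_camera(cam)
    if fn: cv2.imwrite('pics/'+fn,cv2.cvtColor(im,cv2.COLOR_RGB2BGR))
    return im,info
def toW(info,p): return np.array(info['R']).T@(np.array(p)-np.array(info['t']))
def pix(info,X):
    c=np.array(info['camera_matrix'])@(np.array(info['R'])@np.array(X)+np.array(info['t'])); return c[:2]/c[2]
def plane(info,uv,z):
    R=np.array(info['R']); t=np.array(info['t'])
    d=R.T@np.linalg.inv(np.array(info['camera_matrix']))@np.array([uv[0],uv[1],1.0]); o=-R.T@t
    return o+d*(z-o[2])/d[2]
def down(yaw):  # tool z down, tool y (closing line) at world angle yaw+90deg -> tool x at yaw
    return (Rn.from_euler('z',yaw)*Rn.from_euler('x',np.pi)).as_rotvec()
def pp(name,cam,info):
    return [(np.round(toW(info,d['at']),1).tolist(),round(d['confidence'],2)) for d in viewer.pinpoint(name,cam)]
E
python3 - <<'E'
from h import *
ims=[]
for c in('scene','top'):
    im,i=shot(c,c+'0.png')
    print(c,np.round(-np.array(i['R']).T@i['t']))
    for n in['turntable','slot','rim','seat','wedge','wedge_flat','wedge_top','wedge_block','cup0','cream_frame','black_frame','clip_on','lens_gauge','tin','screwdriver']:
        print(n,[(p,np.round(pix(i,p)).tolist(),q) for p,q in pp(n,c,i)])
print(robot.observe())
E
```

```text
pics
scene [1153.  734.  791.]
turntable [([595.5, 88.5, -0.7], [255.0, 244.0], 0.96), ([597.2, 87.1, 64.7], [254.0, 226.0], 0.21)]
slot [([608.3, -57.7, 74.9], [216.0, 199.0], 0.9), ([358.4, 130.5, 0.7], [326.0, 214.0], 0.68), ([592.1, 186.4, 59.9], [282.0, 246.0], 0.18)]
rim [([608.2, -54.5, 55.3], [218.0, 206.0], 0.56), ([696.8, 99.2, 62.6], [227.0, 246.0], 0.47)]
seat [([596.1, 86.1, 62.2], [254.0, 226.0], 0.72)]
wedge [([429.7, -306.0, 68.6], [214.0, 147.0], 0.75)]
wedge_flat [([427.7, -295.4, 72.8], [216.0, 146.0], 0.6)]
wedge_top [([428.1, -304.4, 95.3], [214.0, 140.0], 0.52)]
wedge_block [([428.1, -304.7, 3.1], [216.0, 163.0], 0.95), ([428.7, -308.9, 66.7], [214.0, 147.0], 0.6), ([427.8, -296.1, 73.3], [216.0, 146.0], 0.36)]
cup0 [([598.3, 505.2, -1.7], [386.0, 347.0], 0.97), ([517.7, -438.6, -2.1], [173.0, 159.0], 0.88), ([427.4, 339.6, -2.0], [370.0, 265.0], 0.8), ([607.9, -316.4, 0.7], [170.0, 182.0], 0.76), ([554.8, 383.2, 1.1], [352.0, 300.0], 0.64)]
cream_frame [([696.8, 100.9, 59.6], [227.0, 248.0], 0.58)]
black_frame [([592.3, 189.2, 61.2], [283.0, 246.0], 0.66)]
clip
[... 1488 characters left out ...]
6753228, -0.01162775,  1.6026574 ,  0.00599455,
        1.07139995, -0.05631893]), 'joint_velocities': array([ 1.53891828e-04,  2.15172348e-03, -1.34866729e-03, -7.68549360e-04,
        9.90492143e-05, -6.74193607e-04,  1.06797305e-03]), 'joint_torque': array([ 3.20330664e-04, -5.20403159e+01, -1.24955404e-02, -2.44041109e+01,
       -5.66827529e-02,  1.15129596e-02,  4.25698670e-05]), 'tcp_pos': array([232.53862903, 607.00957678, 214.5890781 ]), 'tcp_rot': array([5.71510463e-01, 3.08914421e+00, 5.43691675e-05]), 'contact_force': array([ 0.37158083, -0.17160741, -0.22327308]), 'wrist_torque': array([-0.00276748, -0.01819921, -0.00420729]), 'grip_force': 0.0, 'grip_width': 0.9992123412780224}
```

```bash
python3 - <<'E'
import cv2
a=cv2.imread('pics/scene0.png');b=cv2.imread('pics/top0.png')
cv2.imwrite('pics/scene0b.png',cv2.resize(a[100:384,120:450],(696,600),interpolation=cv2.INTER_CUBIC))
E
```

```text
(no output)
```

View pics/scene0b.png

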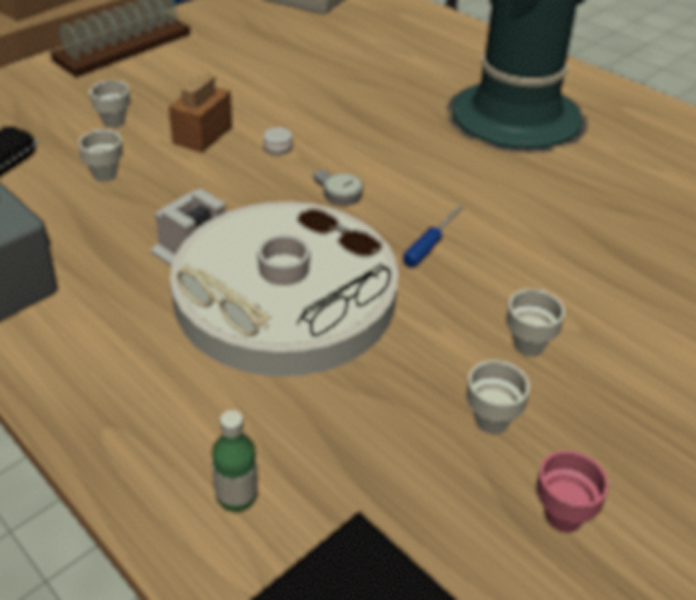

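View pics/top0.png

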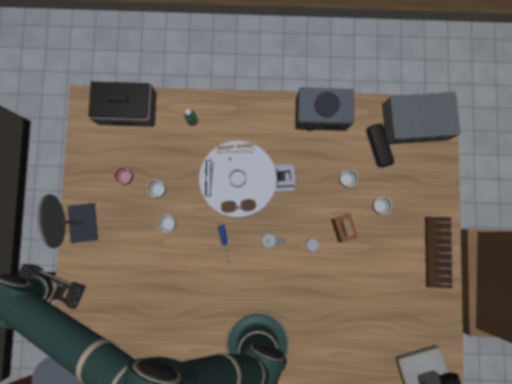

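```bash
python3 - <<'E'
from h import *
R0=robot.observe(); 
i=viewer.camera_info('wrist'); print('cam in tool',Rn.from_rotvec(R0['tcp_rot']).inv().apply(-np.array(i['R']).T@i['t']-R0['tcp_pos']))
print(Rn.from_rotvec(R0['tcp_rot']).as_matrix().round(2), np.array(i['R']).round(2))
yaw=np.deg2rad(5)
def look(p,z,fn,names,yaw):
    r=Rn.from_rotvec(down(yaw)); 
    robot.movep([p[0],p[1],z],r.as_rotvec()); robot.hold(.3)
    im,i=shot('wrist',fn); 
    for n in names: print(n,[(q,pix(i,q).round().tolist(),c) for q,c in pp(n,'wrist',i)])
    np.savez('pics/'+fn+'.npz',**{k:np.array(i[k]) for k in('camera_matrix','R','t')})
    print(robot.observe()['joints'].round(2),robot.observe()['t'])
look((560,-58),300,'w_slot.png',['slot','rim','turntable','seat'],yaw)
look((380,-305),300,'w_wedge.png',['wedge','wedge_flat','wedge_top','wedge_block'],yaw)
a=cv2.imread('pics/w_slot.png');b=cv2.imread('pics/w_wedge.png')
cv2.imwrite('pics/m1.png',cv2.resize(np.hstack([a,b]),(800,300)))
E
```

```text
cam in tool [  79.7781882     0.80004078 -169.56810006]
[[-0.93  0.36  0.  ]
 [ 0.36  0.93  0.  ]
 [-0.    0.   -1.  ]] [[ 0.36  0.93  0.  ]
 [ 0.89 -0.34  0.29]
 [ 0.27 -0.1  -0.96]]
slot [([614.0, -62.4, 72.5], [259.0, 128.0], 0.55)]
rim [([609.2, -51.5, 55.8], [251.0, 130.0], 0.97), ([363.0, -191.5, -2.6], [316.0, 273.0], 0.69)]
turntable [([597.7, 84.3, 2.9], [162.0, 127.0], 0.9)]
seat [([596.1, 90.7, 58.5], [145.0, 131.0], 0.9), ([429.9, -303.2, 99.5], [416.0, 277.0], 0.46), ([429.4, -306.4, -0.2], [388.0, 246.0], 0.34), ([605.1, -53.1, 61.9], [251.0, 134.0], 0.29)]
[-0.67  0.31  0.9   1.76 -0.26  1.19 -1.19] 4.7833
wedge [([432.2, -300.9, 71.8], [253.0, 130.0], 0.69)]
wedge_flat [([429.0, -299.7, 70.9], [251.0, 132.0], 0.65)]
wedge_top [([430.4, -303.1, 96.9], [254.0, 133.0], 0.94)]
wedge_block [([426.6, -304.2, -1.1], [254.0, 130.0], 0.65)]
[-0.43  0.14  1.16  1.94 -0.14  1.15 -0.7 ] 6.5
```

View pics/m1.png

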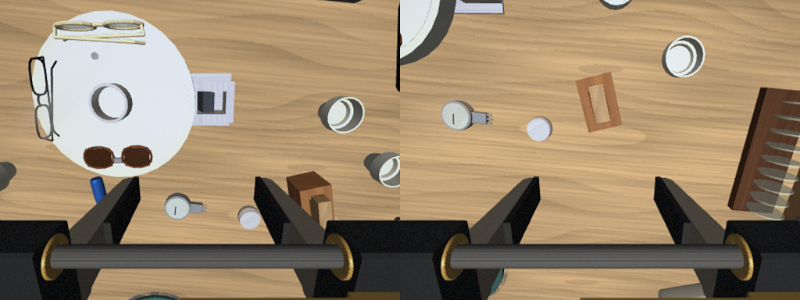

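```bash
python3 - <<'E'
from h import *
i=viewer.camera_info('wrist'); im,i=shot('wrist')
for n in('wedge','wedge_block'):
    s=viewer.silhouettes(n,'wrist')
    for d in s[:2]:
        m=d['mask'].astype(np.uint8); ys,xs=np.nonzero(m); print(n,d['confidence'],m.sum(),xs.min(),xs.max(),ys.min(),ys.max())
        z=100 if n=='wedge' else 70
        c=max(cv2.findContours(m,0,2)[0],key=cv2.contourArea)[:,0]
        P=np.array([plane(i,u,z)[:2] for u in c],np.float32); print(cv2.minAreaRect(P))
a=cv2.imread('pics/w_slot.png')[70:190,220:320];b=cv2.imread('pics/w_wedge.png')[80:180,200:300]
cv2.imwrite('pics/m2.png',np.hstack([cv2.resize(a,(400,480),interpolation=2),cv2.resize(b,(400,480),interpolation=2)]))
E
```

```text
wedge 0.56 908 241 267 106 157
((430.9845275878906, -303.1583557128906), (59.164649963378906, 23.366151809692383), 16.765941619873047)
wedge_block 0.73 2392 224 283 91 168
((430.2416687011719, -303.4947814941406), (92.82198333740234, 62.285072326660156), 18.80903434753418)
wedge_block 0.58 2319 334 390 45 98
((513.2515869140625, -431.793212890625), (61.85620880126953, 67.03901672363281), 43.07521057128906)
```

View pics/m2.png

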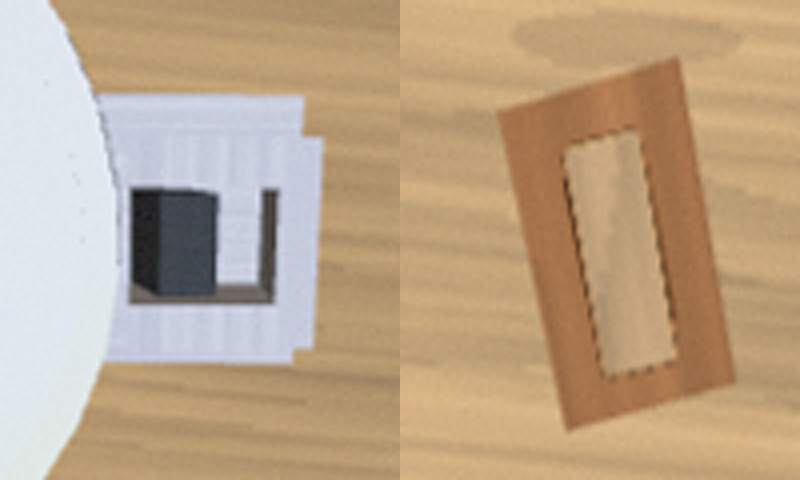

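```bash
cat >> h.py <<'E'
def model(x,y,yaw):
    c,s=np.cos(yaw),np.sin(yaw)
    def T(P): P=np.array(P,float); return np.c_[x+c*P[:,0]-s*P[:,1],y+s*P[:,0]+c*P[:,1],P[:,2]]
    L=[]
    for sg in(-1,1): L.append(T([[sg*19,-143,70],[sg*35,-143,70],[sg*35,-193,70],[sg*19,-193,70]]))
    a=np.linspace(0,2*np.pi,120)
    L.append(T(np.c_[140*np.cos(a),140*np.sin(a),0*a+60]))
    L.append(T(np.c_[32*np.cos(a),32*np.sin(a),0*a+90]))
    return L
def overlay(im,i,pose,sc=4):
    o=cv2.resize(cv2.cvtColor(im,cv2.COLOR_RGB2BGR),None,fx=sc,fy=sc,interpolation=2)
    for P in model(*pose):
        q=np.array([pix(i,p) for p in P]); cv2.polylines(o,[((q+.5)*sc).round().astype(np.int32)],True,(0,0,255),1)
    return o
E
python3 - <<'E'
from h import *
robot.movep([490,-58,300],down(np.deg2rad(5)));robot.movep([490,-58,150],down(np.deg2rad(5))); robot.hold(.4)
im,i=shot('wrist','w_slot2.png')
np.savez('pics/w_slot2.npz',im=im,**{k:np.array(i[k]) for k in('camera_matrix','R','t')})
for n in('slot','rim','turntable','seat'): print(n,pp(n,'wrist',i))
pose=(596,87,np.deg2rad(5))
o=overlay(im,i,pose,3); u=pix(i,(605,-60,70))*3; print(u/3)
x0=int(max(0,u[0]-450));y0=int(max(0,u[1]-300))
cv2.imwrite('pics/ov1.png',o[y0:y0+600,x0:x0+800])
E
```

```text
slot [([610.6, -59.2, 71.1], 0.67)]
rim []
turntable [([595.0, 82.0, -0.5], 0.83)]
seat [([597.2, 92.8, 61.8], 0.81)]
[268.01748188  63.63629615]
```

View pics/ov1.png

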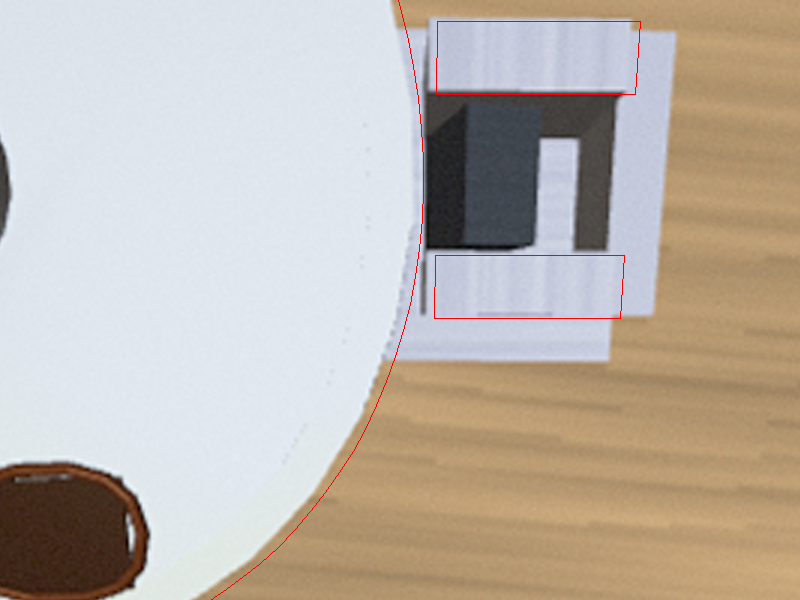

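```bash
python3 - <<'E'
from h import *
W=np.array([431,-303.2]); yw=np.deg2rad(17.5)
def st(s): o=robot.observe(); print(s,round(o['t'],1),o['tcp_pos'].round(1),'w',round(o['grip_width']*92,1),'f',round(o['grip_force'],1),o['contact_force'].round(1),o['joints'].round(2))
robot.movep([490,-100,220],down(np.deg2rad(5)))
robot.movep([*W,150],down(yw-np.pi/2)); grip(0.85,10)
robot.servo_line([*W,75],100); st('a'); grip(0,8); robot.hold(.2); st('sq'); grip(0.85)
robot.servo_line([*W,125],150)
robot.movep([*W,125],down(yw)); grip(0.5); robot.servo_line([*W,75],100); st('b'); grip(0,15); robot.hold(.2); st('g'); grip(0.5)
robot.servo_line([*W,180],150)
d=np.array([np.cos(yw),np.sin(yw)])
# same tool-relative view as slot picture: slot was 115 mm ahead, tcp 80mm above slot plane
p=W-118*d; robot.servo_line([*p,180],200); robot.hold(.4); st('v')
im,i=shot('wrist','w_wedge2.png')
for n in('wedge','wedge_flat','wedge_top'): print(n,pp(n,'wrist',i))
s=viewer.silhouettes('wedge','wrist')[0]['mask'].astype(np.uint8)
c=max(cv2.findContours(s,0,2)[0],key=cv2.contourArea)[:,0]
print(cv2.minAreaRect(np.array([plane(i,u,100)[:2] for u in c],np.float32)))
H=[[*(W+a*30*d+b*12*np.array([-d[1],d[0]])),100] for a,b in((1,1),(1,-1),(-1,-1),(-1,1))]
q=np.array([pix(i,h) for h in H]); print(q.round(1))
o=cv2.resize(cv2.cvtColor(im,cv2.COLOR_RGB2BGR),None,fx=3,fy=3,interpolation=2)
cv2.polylines(o,[((q+.5)*3).round().astype(np.int32)],True,(0,0,255),1)
u=q.mean(0)*3; y0=int(max(0,u[1]-250));x0=int(max(0,u[0]-250)); cv2.imwrite('pics/ov2.png',o[y0:y0+500,x0:x0+500]); print(x0,y0)
E
```

```text
a 11.6 [ 431.2 -303.6   75.4] w 78.2 f 0.0 [ 0.   0.9 -0.1] [-0.27  0.76  1.13  2.06 -0.89  0.93 -1.48]
sq 12.2 [ 431.2 -303.4   75.4] w 60.0 f 8.0 [-1.   0.6  6.5] [-0.27  0.76  1.13  2.06 -0.89  0.93 -1.48]
b 15.6 [ 430.9 -303.6   75. ] w 46.1 f 0.0 [-0.8 -0.3  0.1] [-0.05  0.56  0.78  2.04 -0.57  0.76 -0.19]
g 16.3 [ 431.3 -303.3   75.4] w 24.0 f 15.0 [-0.6  1.1  4.8] [-0.05  0.56  0.78  2.04 -0.57  0.76 -0.19]
v 18.8 [ 318.8 -338.5  179.9] w 45.9 f 0.0 [-0.   0.2  0.5] [-0.1   0.28  1.    2.12 -0.3   0.89 -0.19]
wedge [([432.6, -302.3, 71.8], 0.56)]
wedge_flat [([431.2, -296.9, 67.2], 0.88)]
wedge_top [([430.0, -301.0, 96.8], 0.94)]
((432.6329345703125, -302.8858337402344), (59.04071044921875, 23.633630752563477), 17.675090789794922)
[[235.3  13.8]
 [267.8  13.8]
 [266.6  98.8]
 [236.5  98.8]]
504 0
```

View pics/ov2.png

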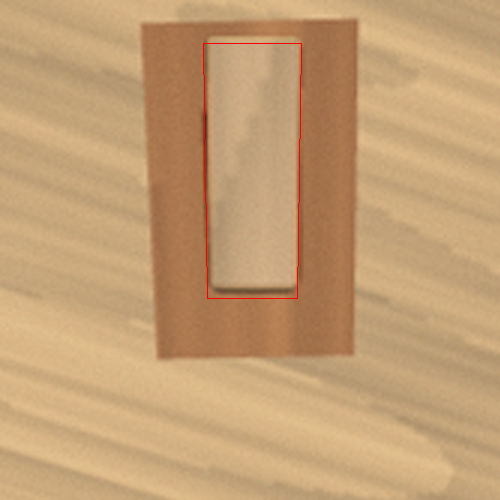

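```bash
cat >> h.py <<'E'
def st(s):
    o=robot.observe(); print(s,round(o['t'],1),o['tcp_pos'].round(1),'w',round(o['grip_width']*92,1),'f',round(o['grip_force'],1),o['contact_force'].round(1)); return o
Y=np.deg2rad(5); C=np.array([595.2,89.0]); EX=np.array([np.cos(Y),np.sin(Y)]); EY=np.array([-np.sin(Y),np.cos(Y)])
S=C-148*EY
E
python3 - <<'E'
from h import *
W=np.array([431,-303.2]); yw=np.deg2rad(17.5)
robot.movep([*W,150],down(yw)); robot.servo_line([*W,75],100); grip(0,30); o=st('g'); off=70-o['tcp_pos'][2]
robot.servo_line([*W,200],150); st('lift')
P=S-2.5*EY; robot.movep([*P,200],down(Y)); robot.hold(.2); o0=st('above')
f0=o0['contact_force']
Zt=lambda h:70+h-off
for h in(62,50,40,32):
    robot.servo_line([*P,Zt(h)],60); o=st(f'h{h}')
    if np.abs((o['contact_force']-f0)).max()>6: print('stop');break
im,i=shot('wrist','ins.png')
print('off',off)
E
```

```text
g 20.9 [ 431.3 -303.2   75.4] w 23.4 f 30.0 [-0.7 -0.2  3.1]
lift 21.9 [ 430.6 -302.6  199.2] w 23.8 f 30.0 [ 0.2 -0.9 -1.8]
above 23.3 [607.9 -62.6 200.3] w 23.2 f 30.0 [ 0.6  0.1 -1.3]
h62 24.5 [608.6 -61.  137.8] w 23.7 f 30.0 [ 0.5 -1.2 -0.5]
h50 24.8 [607.9 -60.9 124.8] w 23.7 f 30.0 [ 0.   0.1 -0.4]
h40 25.1 [608.  -60.9 114.8] w 23.6 f 30.0 [-0.4  0.1 -1. ]
h32 25.4 [608.  -60.8 106.9] w 23.4 f 30.0 [-0.3  0.4 -1.3]
off -5.363512507764128
```

View pics/ins.png

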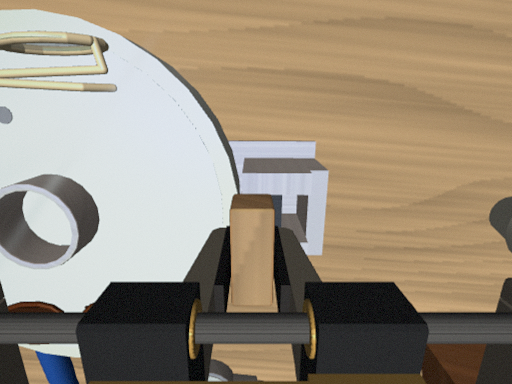

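```bash
python3 - <<'E'
from h import *
off=-5.36; Zt=lambda h:70+h-off
a=2.5
while a>-1.5:
    a-=.5; robot.servo_line([*(S-a*EY),Zt(32)],20); robot.hold(.1); o=robot.observe(); fy=o['contact_force'][1]; print(a,o['tcp_pos'].round(1),o['contact_force'].round(1))
    if fy<-2: break
h=32
while h>14:
    h-=1; robot.servo_line([*(S-a*EY),Zt(h)],20); o=robot.observe(); F=o['contact_force']; print(h,o['tcp_pos'].round(1),F.round(1))
    if F[2]>5: break
E
```

```text
2.0 [608.4 -60.5 107.5] [-0.2  0.  -1.3]
1.5 [608.2 -60.  107.4] [-0.9  0.2 -2.1]
1.0 [608.2 -59.4 107.4] [ 0.2 -1.4 -0.3]
0.5 [608.1 -58.9 107.4] [ 0.4  0.3 -0.4]
0.0 [608.1 -58.5 107.4] [ 0.6 -0.1 -1.3]
-0.5 [608.1 -58.3 107.4] [-0.4 -1.3 -1.7]
-1.0 [608.1 -58.2 107.4] [-0.1 -4.4 -2.3]
31 [608.2 -58.2 106.6] [ 0.  -4.6  0.2]
30 [608.3 -58.2 105.6] [ 0.9 -5.6 -0.1]
29 [608.4 -58.2 104.6] [ 0.1 -6.2  0.1]
28 [608.5 -58.2 103.6] [ 0.2 -4.5  0.9]
27 [608.5 -58.2 102.6] [ 1.2 -5.1  0.7]
26 [608.5 -58.2 101.6] [ 1.2 -5.6  1. ]
25 [608.5 -58.2 100.6] [ 1.4 -6.2  1.5]
24 [608.5 -58.2  99.7] [ 1.4 -4.8  0.5]
23 [608.5 -58.2  98.6] [ 1.  -5.7  0.7]
22 [608.5 -58.2  97.7] [ 0.9 -6.1  0.3]
21 [608.5 -58.1  96.6] [ 1.  -5.4  0. ]
20 [608.5 -58.2  95.6] [ 0.6 -4.7  1.3]
19 [608.6 -58.2  94.9] [-0.1 -4.9  1.3]
18 [608.8 -58.2  94.1] [ 0.6 -5.3  3.8]
17 [608.9 -58.2  93.3] [ 0.3 -5.3  5. ]
16 [609.1 -58.2  92.4] [ 0.4 -4.6  5.2]
```

```bash
python3 - <<'E'
from h import *
P=S-0*EY
robot.servo_line([*P,92.5+.5],20); grip(0.5); st('rel')
robot.servo_line([*P,150],100); grip(0,20); robot.hold(.2)
o=st('up'); f0=o['contact_force'][2]
z=122; robot.servo_line([*P,z],60)
while z>90:
    z-=1; robot.servo_line([*P,z],15); o=robot.observe(); F=o['contact_force']; print(z,o['tcp_pos'].round(1),F.round(1))
    if F[2]-f0>32 or o['tcp_pos'][2]<99.4: break
robot.hold(.2); st('end')
E
```

```text
rel 32.7 [608.  -58.   92.9] w 46.1 f 0.0 [-0.1 -0.1 -0.4]
up 34.4 [608.1 -58.4 150. ] w 0.5 f 0.0 [ 0.5 -0.7 -0.4]
121 [608.2 -58.5 121.2] [ 0.5 -0.2 -0.3]
120 [608.1 -58.4 120. ] [ 0.2 -0.1 -0.3]
119 [608.  -58.4 118.9] [-0.4  1.2 -0.2]
118 [608.3 -58.5 118.1] [-0.2 -0.4  0.6]
117 [608.4 -58.5 117.3] [0.4 0.7 2.9]
116 [608.4 -58.5 116.2] [ 0.2 -0.4  3.2]
115 [608.2 -58.5 115. ] [0.8 0.4 4.4]
114 [608.2 -58.5 114. ] [ 1.  -0.6  3.9]
113 [608.1 -58.5 112.9] [2.1 0.3 3.4]
112 [608.1 -58.5 112. ] [0.1 0.2 4.1]
111 [608.1 -58.5 111. ] [ 0.6 -0.3  4.9]
110 [608.1 -58.5 110.1] [0.7 0.3 5.1]
109 [608.2 -58.5 109.1] [ 0.  -0.2  5.8]
108 [608.2 -58.5 108.1] [1.1 0.2 5.1]
107 [608.2 -58.5 107.1] [ 0.5 -0.1  5.5]
106 [608.2 -58.5 106.2] [ 0.4 -0.3  5. ]
105 [608.3 -58.5 105.2] [1.2 0.  4.4]
104 [608.3 -58.5 104.3] [-0.1 -1.   5.9]
103 [608.3 -58.5 103.3] [ 1.1 -0.6  7.6]
102 [608.3 -58.5 102.3] [0.1 0.1 6.1]
101 [608.4 -58.5 101.4] [-0.1 -0.3  6.9]
100 [608.4 -58.5 100.5] [ 0.2 -0.   7. ]
99 [608.5 -58.4 100.4] [-2.5  1.5 14.5]
98 [608.5 -58.5 100.4] [-4.9  2.5 22. ]
97 [608.6 -58.5 100.3] [-6.8  2.2 29.2]
96 [608.6 -58.4 100.3] [-9.6  2.1 36.3]
end 41.7 [608.6 -58.5 100.3] w 0.5 f 18.0 [-9.9  3.  36.1]
```

```bash
cat >> h.py <<'E'
def find_cup(exp,yaw=0.0):
    d=np.array([np.cos(yaw),np.sin(yaw)]); p=np.array(exp)-120*d
    robot.movep([*p,230],down(yaw)); robot.hold(.25)
    im,i=shot('wrist'); best=None
    for q,c in pp('cup0','wrist',i):
        u=pix(i,[q[0],q[1],28]).astype(int); px=im[max(0,u[1]-2):u[1]+3,max(0,u[0]-2):u[0]+3].reshape(-1,3).astype(float).mean(0) if 0<=u[0]<512 and 0<=u[1]<384 else np.zeros(3)
        dist=np.hypot(q[0]-exp[0],q[1]-exp[1]); print('cand',q,c,px.round(),round(dist))
        if px.min()>80 and px.max()-px.min()<45 and dist<80 and (best is None or dist<best[1]): best=(np.array(q[:2])-1.5*d,dist)
    return None if best is None else best[0]
G=37
def pick(c,yaw=0.0):
    robot.movep([*c,130],down(yaw+np.pi/2)); grip(1.0,10); robot.servo_line([*c,G],120); grip(0,6); robot.hold(.15); st('sq'); grip(1.0)
    robot.servo_line([*c,G+55],200); robot.movep([*c,G+55],down(yaw)); robot.servo_line([*c,G],120)
    grip(0,20); o=st('gr')
    robot.servo_line([*c,265],250); return o['tcp_pos'][2]
def place(k,ztab,T=C,yaw=Y):
    robot.movep([*T,265],down(yaw)); robot.hold(.3); f0=robot.observe()['contact_force'][2]
    z0=60+28*k+ztab
    robot.servo_line([*T,z0+25],200); robot.servo_line([*T,z0+5],60)
    z=z0+5
    while z>z0-3:
        z-=1; robot.servo_line([*T,z],20); o=robot.observe()
        if o['contact_force'][2]-f0>4: break
    print('stop at',round(z-z0,1)); st('placed'); grip(0.85); robot.servo_line([*T,z+40],150); robot.servo_line([*T,265],250)
E
python3 - <<'E'
from h import *
robot.servo_line([*S,160],150); st('up'); shot('wrist','home.png')
robot.movep([560,100,265],down(Y)); grip(1.0,20)
c=find_cup((424,338)); print(c)
if c is not None:
    z=pick(c); print(z); place(0,z)
robot.servo_line([470,80,240],250); robot.hold(.2); shot('wrist','p0.png')
a=cv2.imread('pics/home.png');b=cv2.imread('pics/p0.png')
cv2.imwrite('pics/m3.png',cv2.resize(np.hstack([a,b]),(800,300)))
E
```

```text
up 42.3 [607.3 -57.9 158.9] w 0.6 f 0.0 [ 0.1  0.1 -0.5]
cand [423.6, 342.6, 2.2] 0.87 [230. 237. 243.] 5
[422.1 342.6]
sq 49.6 [422.5 342.9  37.4] w 64.9 f 6.0 [-0.   0.2  5. ]
gr 52.9 [422.2 342.7  37.3] w 63.0 f 20.0 [-0.7 -0.3  3.4]
37.337147205596224
stop at -1.0
placed 58.3 [595.4  88.9  97.3] w 62.8 f 20.0 [-3.  -0.1  7.6]
```

View pics/m3.png

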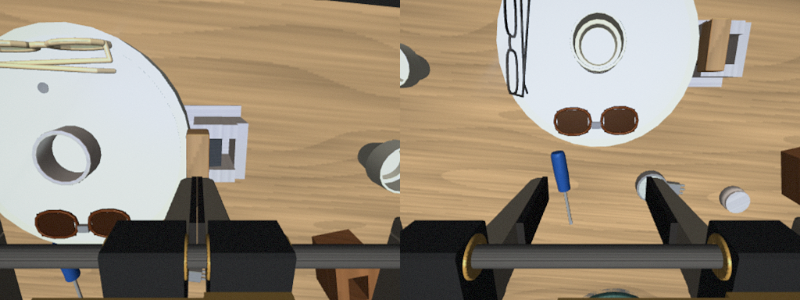

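The left half shows the wedge head at (198,150) resting on both cheeks. The right half shows the cup upright in the ring at (598,43). Next are the other three cups.

```bash
python3 - <<'E'
from h import *
for k,e in((1,(552,384)),):
    c=find_cup(e); print(c)
    if c is None: raise SystemExit
    z=pick(c); place(k,z)
robot.movep([595,-100,265],down(0)); 
c=find_cup((607,-316)); print(c)
if c is not None: z=pick(c); place(2,z)
robot.servo_line([470,80,265],250); robot.hold(.2); shot('wrist','p2.png'); shot('scene','s2.png'); st('t')
a=cv2.imread('pics/s2.png');b=cv2.imread('pics/p2.png')
cv2.imwrite('pics/m4.png',cv2.resize(np.hstack([a,b]),(800,300)))
E
```

```text
cand [600.6, 509.9, 0.8] 0.8 [227. 177. 196.] 135
cand [551.5, 382.3, -0.3] 0.63 [232. 239. 245.] 2
[550.  382.3]
sq 65.6 [550.2 382.5  37.4] w 63.5 f 6.0 [-0.3 -0.7  3.7]
gr 69.0 [550.2 382.5  37.5] w 64.7 f 20.0 [0.2 0.1 1.9]
stop at -1.0
placed 74.2 [595.6  89.  125.4] w 64.4 f 20.0 [-1.  -0.5  6.6]
cand [610.2, -312.8, 1.6] 0.86 [234. 240. 246.] 5
cand [512.5, -439.2, -1.3] 0.72 [235. 241. 239.] 155
[ 608.7 -312.8]
sq 80.9 [ 608.9 -312.9   37.4] w 64.1 f 6.0 [-1.2  1.4  2.5]
gr 84.2 [ 609.  -313.    37.5] w 64.4 f 20.0 [ 0.1 -0.4  3.3]
stop at -1.0
placed 89.7 [595.7  89.  153.5] w 64.1 f 20.0 [-1.3  0.7  5.5]
t 92.0 [470.5  79.6 265. ] w 78.0 f 0.0 [-0.9  0.1 -0.5]
```

View pics/m4.png

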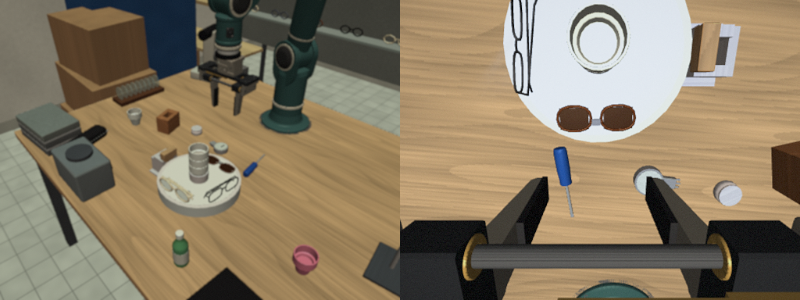

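The stack of three stands upright at (198,163) in the scene view. Only the cup at (134,117) is left.

```bash
python3 - <<'E'
from h import *
robot.servo_line([450,-120,265],250)
c=find_cup((516,-439)); print(c)
if c is None: raise SystemExit
z=pick(c); place(3,z,)
robot.servo_line([450,80,285],250); robot.hold(.3); shot('wrist','p3.png'); im,i=shot('scene','s3.png'); st('t')
print([x for x in pp('cup0','scene',i)], pp('wedge','scene',i))
a=cv2.resize(cv2.imread('pics/s3.png')[150:300,170:420],(500,300));b=cv2.resize(cv2.imread('pics/p3.png'),(400,300))
cv2.imwrite('pics/m5.png',cv2.resize(np.hstack([a,b]),(800,267)))
E
```

```text
cand [509.8, -437.4, -4.0] 0.86 [245. 249. 252.] 6
[ 508.3 -437.4]
sq 97.7 [ 508.9 -437.4   37.5] w 62.4 f 6.0 [1.1 0.8 2.9]
gr 101.0 [ 508.6 -437.6   37.5] w 64.5 f 20.0 [-0.2  0.5  2.3]
stop at -1.0
placed 106.8 [595.8  88.9 181.5] w 64.5 f 20.0 [-2.  -0.3  5.8]
t 109.7 [450.1  79.8 285. ] w 78.1 f 0.0 [-0.7  0.5 -0.4]
[([599.0, 86.8, 142.4], 0.91), ([597.1, 504.7, 0.8], 0.75), ([598.0, 86.8, 87.7], 0.63), ([590.8, 88.6, 114.6], 0.58), ([595.7, 91.3, 58.6], 0.53)] [([598.9, 89.9, 91.8], 0.63), ([607.0, -54.3, 73.9], 0.6), ([605.6, -59.3, 68.9], 0.5)]
```

View pics/m5.png

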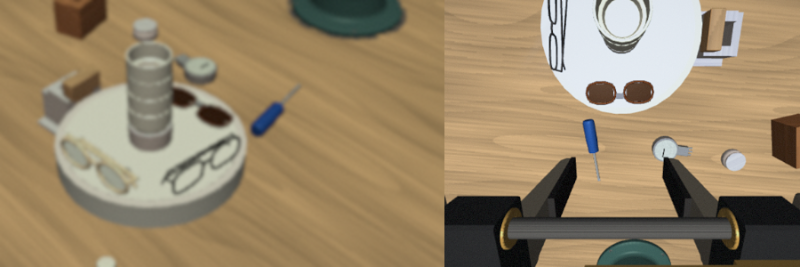

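The picture shows four cups nested upright in the ring at (150,95), with origin heights of about 59, 88, 115 and 142 mm. The wedge is home at (80,85).

```bash
python3 -c "
from h import *
print(robot.job_done())"
```

```text
the job is handed in; nothing more can be done
None
```

The job is handed in: the wedge was tapped down until it stopped with its shoulders on the cheeks, then all four white cups were nested upright in the ring, in about 110 s, with the pink cup and the other things left alone.

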